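Set the foot gap with a gauge blade

TASK

Slide the gauge blade fully into the gap of the little screw stand, up against its stop, then turn the handwheel until the blade just drags, so that drawing it takes a pull of about 8 newtons: neither loose nor jammed. You may draw it out a few millimetres to feel the drag, but never force it; leave it in the gap with the whole foot on it, and do not disturb the things lying around.

Things in the scene. Friction and masses are not known exactly. Their poses are not given: they have to be found in the camera images.
- stand: grey screw stand fixed to the bench, base 120 x 84 mm. Origin on the bench under the screw's axis; x runs along the blade channel, from its flared mouth (x = -84 mm, facing the robot) to the stop. Channel, open above, 27 mm wide between rails 40 mm high. Posts 26 to 38 mm either side of the axis carry a bridge at 75 to 89 mm; below it the screw's round foot, 18 mm wide, comes down on the blade
- anvil: steel ledge, the channel's floor, fixed in the stand: 26 mm wide, from x = -73 to +24 mm in the stand's frame, top face 30 mm above the bench, front edge bevelled. The foot pinches the blade against it. Same origin and axes as the stand
- gap_stop (a point): point at the end of the channel where the stop's face (24 mm beyond the screw's axis) meets the anvil's top, in the middle of the channel, 30 mm above the bench; axes as the stand's. The whole foot is on the blade while the tip is within 14 mm of it
- handwheel (a joint): angle (rad, 0 to 8) of the handwheel on top (80 mm disc at 102 to 108 mm): clockwise from above grows, lowers the foot 1.0 mm per rad. Starts at 0 to 0.6. At 0 the foot is 2.5 to 5 mm clear of a blade lying on the anvil, an amount that differs each time and cannot be read. Stays where left. The foot is sprung: after first touch the pinch grows by about 12 N per rad
- spinner_knob (a point): middle (130 mm above the bench) of the upright black spinner knob on the handwheel, 32 mm from the wheel's axis; 15 mm thick, 38 mm high, top at 149 mm. It turns freely on its own axis, so it can be pinched from above and led round with the hand's direction unchanged. At angle 0 it is on the stand's -x side
- gauge: loose gauge, 0.12 kg: steel blade 110 x 22 x 5 mm in a ribbed metal handle 80 x 24 x 22 mm (length, width, height), undersides flush, lies right of the stand. Blade springy in the handle: gives 2 mm per N up or down and nods, drooping 4 mm when carried. Origin under the handle's middle, x to the tip. Fully in, it lies 126 mm before the screw's axis, 30 mm up. Pull: about 1.2 times the pinch
- blade_tip (a point): middle of the end of the blade, on its underside, 150 mm from the gauge's origin; axes as the blade's
- hex_bolt: bystander: steel bolt standing on its head, 54 mm high, left of the stand
- side_cutters: bystander: side cutters, 125 mm long, lying behind and left of the stand
- sand_block: bystander: brown sanding block, 100 x 56 x 29 mm, at the near right
There are look-alikes about, which are no part of the job. Leave any yellow look-alike of the gauge alone.

How it is judged:
By the outcome, as a careful person would: the job done as asked, in the order asked, and still so for the second after the job is handed in, with the robot touching nothing.
It also fails if it takes over 72 s, if anything falls off the work surface, if the arm or the gripper's body presses on something with over 40 N, if the wrist force passes 120 N, or if a joint passes its speed limit or range.

ROBOT

A 6-joint arm with a two-finger parallel gripper is mounted at the origin on a cart in front of the work surface, level with it; the furniture and walls round the work are solid. World frame = base frame: x ahead of the robot, y to its left, z up, the work surface at z = 0. Lengths are in mm, angles in rad, forces in N, time in s.
With the tool pointing down it reaches from about 275 to 750 mm from the base axis. Payload 10.2 kg.
Tool frame: the origin (TCP) lies between the finger pads; the fingertips stand 22 mm ahead of it and the grasp point (between the pads) lies 3 mm ahead of it (ctrl.nose_length is the distance from the TCP to the fingertips, in mm); y points along the fingers, z is the direction in which the jaws open and shut, and the axes are right-handed (so a half turn about y gives the same grasp; the last joint's range is limited). The gripper opens to 85 mm and grips with 20 to 120 N. Pads are 22 mm wide; open, the fingers measure 114 mm over their backs; the gripper's body (76 mm by 85 mm) begins 54 mm behind the grasp point. The pads swing forward as they close: fully open they stand 13 mm farther back than shut.
Start: joints at [0.899, 0.313, 1.498, -0, 1.331, -0.223], TCP at [227.803, 473.009, 253.294] pointing down, gripper open.
Joint ranges: [-2.94, 2.94], [-0.97, 2.17], [0.19, 2.56], [-1.23, 4.37], [0.02, 3.11], [-2.88, 2.88]. Speed limits (rad/s): [2.39, 2.39, 3.01, 3.14, 3.14, 3.14].

INTERFACE

Orientations are given as a unit quaternion [w, x, y, z].
In Python, from rig import ctrl, eyes, models gives the robot as it stands.
- The arm moves only by the shell command python3 -m crank 'ROWS' [FORCE]. ROWS is JSON, a list of rows, each an object with "dp": the shift along the tool's x, y, z in mm, a list of three; "roll": the turn about the tool's y in rad; "gripper": the closure in counts, from 0 (fully open) to 255 (shut). A call has 1 to 10 rows; each row is the pose to reach, as a shift and turn from the pose commanded when the call began, along the tool's axes at that moment; what a row does not reach only later rows make up. A row lasts 1/12 s, in which the tool goes at most 41.7 mm and 7.16 degrees, less where a joint would pass 70% of its speed; a pose out of reach is approached as far as the arm can. A call with a gripper value outside its range is refused whole. The fingers move at their own pace and stop on an object; FORCE is the grip in N (left out, the last holds). Time passes only in rows, so rows that repeat a pose let the fingers close. It gives the time, the measured TCP pose, the force and the opening at its end, in the units of the state.
- ctrl.sense(): the state, without advancing time (a new reading comes with each control period).
- eyes.capture(name): name is "scene" or "top"; returns a dict with "color" (384x512x3 uint8, red, green, blue), "fx", "fy", "cx", "cy" (pixels), "distortion" ([k1, k2, p1, p2, k3] as OpenCV has them; the pictures are not rectified), "R" (3x3) and "t" (3): a world point X has camera coordinates R X + t. Camera axes: x right, y down, z forward; pixel columns grow to the right and rows downward; lengths in mm; the calibration is good to about 2 mm. A picture is of the moment at which its call begins. There is no depth.
- ctrl.finish_job(): hands the job in, once; it reports no verdict.
Trained networks look in a picture, given as the dict that the camera call returned (one of the last four; its "shot" number tells which), for a name from the list of things; names that differ only in an ending like _2 or _b are one class to them, and where a whole thing is asked for, a point or a joint stands for the part that bears it (a point fixed in the world has none). Each returns a list of dicts, best first, with "confidence" (0 to 1); they miss things now and then, are a little off and sometimes report something else, mostly with a low value. They report only what shows in the picture. A call takes as long as a camera call. They do not tell look-alikes from the thing itself.
- models.spot_in(picture, label): "extent" ([centre column, centre row, width, height] in pixels, round what is visible of it).
- models.spot_point(picture, label): "centre" ([column, row] in pixels: a listed point, or the origin of a listed thing).
The state is a dict: "time_s": time; "joints": joint angles; "dq": joint speeds; "tau": joint torques, N m; "eef_pos": TCP position; "ee_rot": TCP orientation; "force": force on the tool from outside, world axes, zero at the start; "wrist_torque": the same for the moment, N m; "grip_width": opening from 0.0 (shut) to 1.0 (fully open).
Only numpy, scipy, OpenCV 4.12 (cv2) and the standard library are available. Lean on these libraries where they do the work, as an engineer would, in place of code of your own. Each camera call takes 0.05 s, during which the arm holds its last target. There are 200 camera calls.

## Working session

There is one attempt and no reset: what is moved stays moved. The work goes in short steps, Python scripts to look and compute and a shell command to move; the robot and the scene stay as the last step left them, time stands still between calls to the robot, and variables do not carry over. Pictures are saved under pics/ and viewed, about 8 in all and at most 12, crops included, and the job is handed in when it is done.

```bash
mkdir -p pics; cat > h.py <<'E'
import numpy as np, cv2
from scipy.spatial.transform import Rotation as Rn
from rig import ctrl, eyes, models
def K(p): return np.array([[p['fx'],0,p['cx']],[0,p['fy'],p['cy']],[0,0,1]],float)
def ray(p,uv):
    n=cv2.undistortPoints(np.array([[uv]],float),K(p),np.array(p['distortion'],float))[0,0]
    R=np.array(p['R']);c=-R.T@np.array(p['t']);d=R.T@np.array([n[0],n[1],1]);return c,d/np.linalg.norm(d)
def atz(p,uv,z):
    c,d=ray(p,uv);return c+d*(z-c[2])/d[2]
def tri(rs):
    A=sum(np.eye(3)-np.outer(d,d) for c,d in rs);b=sum((np.eye(3)-np.outer(d,d))@c for c,d in rs);return np.linalg.solve(A,b)
def proj(p,X):
    return cv2.projectPoints(np.array(X,float).reshape(-1,1,3),cv2.Rodrigues(np.array(p['R'],float))[0],np.array(p['t'],float),K(p),np.array(p['distortion'],float))[0][:,0]
def save(p,n): cv2.imwrite('pics/'+n+'.png',p['color'][:,:,::-1])
def rot():
    q=ctrl.sense()['ee_rot'];return Rn.from_quat([q[1],q[2],q[3],q[0]]).as_matrix()
E
python3 - <<'E'
from h import *
np.set_printoptions(precision=1,suppress=True)
s=ctrl.sense();print(s['eef_pos'],s['ee_rot'],s['grip_width']);print(rot())
P={n:eyes.capture(n) for n in('scene','top')}
cv2.imwrite('pics/a.png',np.hstack([cv2.resize(P[n]['color'],(512,384))[:,:,::-1] for n in P])[:, :]) if 0 else [save(P[n],n+'0') for n in P]
for l,z in [('stand',0),('gap_stop',30),('spinner_knob',130),('handwheel',105),('gauge',0),('blade_tip',0),('hex_bolt',0),('side_cutters',0),('sand_block',0)]:
    for n in P:
        for r in models.spot_point(P[n],l)[:3]: print(l,n,np.round(r['centre']),round(r['confidence'],2),atz(P[n],r['centre'],z))
E
```

```text
[227.7 472.8 252.7] [-0.7  0.7 -0.2  0.2] 0.9974336441821484
[[ 0.9 -0.   0.4]
 [-0.4 -0.   0.9]
 [-0.  -1.  -0. ]]
stand scene [224. 195.] 0.66 [672.1 -56.6   0. ]
stand scene [321. 220.] 0.38 [ 645.  -439.2    0. ]
stand top [191. 159.] 0.77 [666.1 -41.4   0. ]
gap_stop scene [223. 188.] 0.89 [674.4 -49.1  30. ]
gap_stop top [190. 152.] 0.92 [684.3 -44.4  30. ]
spinner_knob scene [216. 170.] 0.56 [603.1 -62.9 130. ]
spinner_knob top [186. 166.] 0.8 [624.8 -48.  130. ]Traceback (most recent call last):
  File "<stdin>", line 8, in <module>
ValueError: it knows: anvil, blade_tip, gap_stop, gauge, hex_bolt, sand_block, side_cutters, spinner_knob, stand
```

```bash
python3 - <<'E'
from h import *
np.set_printoptions(precision=1,suppress=True)
P={n:eyes.capture(n) for n in('scene','top')}
for l,z in [('anvil',0),('gauge',0),('blade_tip',0),('hex_bolt',0),('side_cutters',0),('sand_block',0)]:
    for n in P:
        for r in models.spot_point(P[n],l)[:3]: print(l,n,np.round(r['centre']),round(r['confidence'],2),atz(P[n],r['centre'],z))
for n in P: print(n,ray(P[n],(256,192)),P[n]['fx'])
E
```

```text
anvil scene [219. 197.] 0.66 [653.5 -41.8   0. ]
anvil scene [222. 195.] 0.53 [671.2 -46.5   0. ]
anvil top [194. 158.] 0.57 [668.5 -51.1   0. ]
anvil top [193. 163.] 0.54 [652.6 -46.8   0. ]
gauge scene [231. 233.] 0.87 [ 438.1 -205.2    0. ]
gauge scene [297. 237.] 0.75 [ 502.7 -403.7    0. ]
gauge top [305. 204.] 0.86 [ 519.3 -398.1    0. ]
gauge top [245. 226.] 0.58 [ 452.6 -210.4    0. ]
blade_tip scene [321. 221.] 0.6 [ 634.9 -442.2    0. ]
blade_tip scene [268. 221.] 0.55 [ 556.6 -280.4    0. ]
blade_tip top [264. 181.] 0.69 [ 594.6 -271.8    0. ]
blade_tip top [316. 159.] 0.55 [ 662.6 -437.6    0. ]
hex_bolt scene [176. 200.] 0.64 [561.9  85.2   0. ]
hex_bolt top [153. 195.] 0.51 [554.7  76.6   0. ]
hex_bolt top [196. 162.] 0.17 [655.1 -56.2   0. ]
side_cutters scene [190. 184.] 0.7 [709.6 118.3   0. ]
side_cutters top [140. 148.] 0.57 [704.3 120.5   0. ]
sand_block scene [333. 264.] 0.69 [ 407.8 -544.1    0. ]
sand_block top [354. 238.] 0.63 [ 412.6 -551.5    0. ]
scene (array([-556.7, -739.4,  663. ]), array([ 0.8,  0.4, -0.4])) 414.8038816202402
top (array([ 481.6, -220.9, 1102.1]), array([ 0.1, -0. , -1. ])) 351.6838981416969
```

View pics/scene0.png

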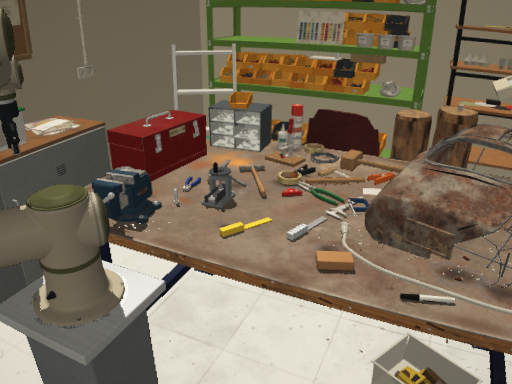

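View pics/top0.png

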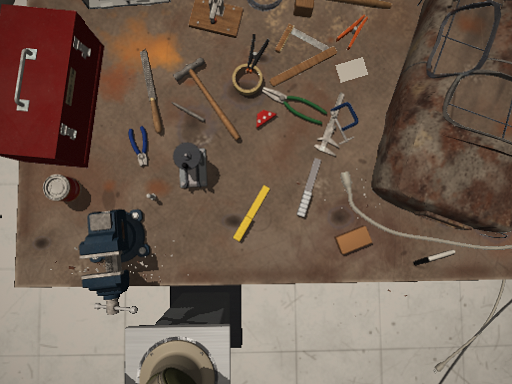

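The scene picture shows the stand at (218,187), the yellow look-alike at (245,227) and the real grey gauge at (310,226). In the top picture the stand is at (192,165), the grey gauge runs (305,205)→(316,160), and the calipers are near its tip. Next, a closer look.

```bash
python3 - <<'E'
from h import *
P={n:eyes.capture(n) for n in('scene','top')}
def crop(n,u,v,w,h,k): 
    return cv2.resize(P[n]['color'][v:v+h,u:u+w],None,fx=k,fy=k,interpolation=cv2.INTER_CUBIC)[:,:,::-1]
a=np.hstack([crop('top',165,135,50,60,5*1),crop('scene',195,155,50,60,5),crop('top',290,150,50,60,5)])
b=crop('scene',280,195,75,55,5)
b=np.hstack([b,np.zeros((b.shape[0],a.shape[1]-b.shape[1],3),np.uint8)])
cv2.imwrite('pics/c1.png',np.vstack([a,b]))
E
```

```text
(no output)
```

View pics/c1.png

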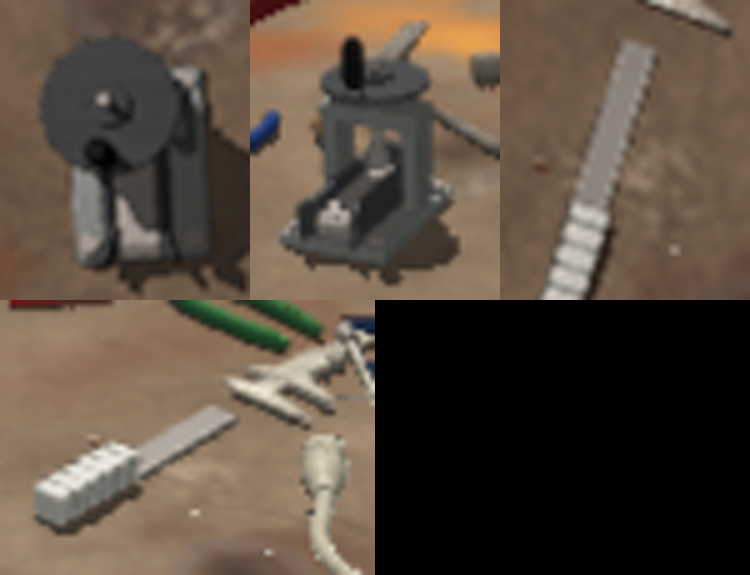

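```bash
python3 - <<'E'
from h import *
np.set_printoptions(precision=1,suppress=True)
P={n:eyes.capture(n) for n in('scene','top')}
T=lambda x,y:((x+.5)/5-.5+165,(y+.5)/5-.5+135)
S=lambda x,y:((x-250+.5)/5-.5+195,(y+.5)/5-.5+155)
G=lambda x,y:((x-500+.5)/5-.5+290,(y+.5)/5-.5+150)
H=lambda x,y:((x+.5)/5-.5+280,(y-300+.5)/5-.5+195)
t,s=P['top'],P['scene']
print('wheel tri',tri([ray(t,T(109,104)),ray(s,S(376,82))]),'top@105',atz(t,T(109,104),105),'sc',atz(s,S(376,82),105))
print('knob tri(mid)',tri([ray(t,T(98,152)),ray(s,S(353,62))]),atz(t,T(98,152),140),atz(s,S(353,62),130))
for nm,a,b in [('FL',T(75,262),S(285,240)),('FR',T(210,258),S(385,262)),('BR',T(205,68),S(450,190))]:
    print(nm,tri([ray(t,a),ray(s,b)]),atz(t,a,8),atz(s,b,8))
print('tip', atz(t,G(622,40),5),atz(t,G(656,50),5),atz(s,H(212,404),5),atz(s,H(237,420),5))
for n in P:
  for l in('gauge','blade_tip','gap_stop','spinner_knob','stand'):
    print(n,l,[(np.round(r['centre'],1),round(r['confidence'],2)) for r in models.spot_point(P[n],l)[:3]], [np.round(r['extent'],1) for r in models.spot_in(P[n],l)[:2]] if l=='gauge' else '')
# blade axis from image: grey mask edges of the gauge in top
im=t['color'][150:222,292:328].astype(int)
hsv=cv2.cvtColor(t['color'],cv2.COLOR_RGB2HSV)[150:222,292:328]
m=(hsv[...,1]<45)&(hsv[...,2]>110)
n,lab,st,cen=cv2.connectedComponentsWithStats(m.astype(np.uint8),connectivity=4)
k=1+np.argmax(st[1:,4]);print(st[k])
ys,xs=np.nonzero(lab==k)
W=np.array([atz(t,(x+292,y+150),5+ (14 if y+150>190 else 0))[:2] for x,y in zip(xs,ys)])
W=W[:]
r=cv2.fitLine(W.astype(np.float32),cv2.DIST_L2,0,.01,.01).ravel();print(r,np.degrees(np.arctan2(r[1],r[0])))
pr=(W-r[2:])@r[:2];print(r[2:]+r[:2]*pr.min(),r[2:]+r[:2]*pr.max())
E
```

```text
wheel tri [660.4 -45.4 100.5] top@105 [659.3 -45.4 105. ] sc [651.1 -51.7 105. ]
knob tri(mid) [629.  -44.5 127.1] [626.4 -45.6 140. ] [623.  -49.6 130. ]
FL [579.5  -9.4   1.6] [577.4  -7.7   8. ] [569.3 -19.7   8. ]
FR [580.6 -92.3   1.2] [579.1 -91.4   8. ] [ 569.5 -100.8    8. ]
BR [698.7 -87.    6.4] [699.  -88.3   8. ] [695.2 -87.4   8. ]
tip [ 667.3 -430.1    5. ] [ 660.7 -451.6    5. ] [ 664.9 -435.     5. ] [ 650.  -456.8    5. ]
scene gauge [(array([297.9, 232.4]), 0.85), (array([232.8, 232.2]), 0.61)] [array([306.6, 227.1,  37.4,  20.1]), array([245.5, 228.2,  49.2,  16.5])]
scene blade_tip [(array([270.8, 219.6]), 0.65), (array([321.9, 217.5]), 0.41)] 
scene gap_stop [(array([223.4, 185.8]), 0.93)] 
scene spinner_knob [(array([217.7, 168. ]), 0.66)] 
scene stand [(array([221.4, 194.5]), 0.8)] 
top gauge [(array([243. , 228.6]), 0.68), (array([304.6, 202.4]), 0.63)] [array([253.8, 214.7,  34.9,  55.5]), array([306.5, 188.2,  21.3,  56.1])]
top blade_tip [(array([316.1, 159.3]), 0.61), (array([263.8, 183. ]), 0.54)] 
top gap_stop [(array([189. , 150.6]), 0.97)] 
top spinner_knob [(array([188.2, 164.6]), 0.84)] 
top stand [(array([189.7, 159.3]), 0.71)] 
[  5   8  24  59 438]
[   0.9   -0.3  570.8 -409.2] -18.9603
[ 485.3 -379.9] [ 663.3 -441. ]
```

```bash
cat >> h.py <<'E'
def go(x,y,z,hd):
    """dp and roll (rad) from measured pose to world xyz, tool-x heading hd in degrees"""
    R=rot();p=np.array(ctrl.sense()['eef_pos']);h=np.degrees(np.arctan2(R[1,0],R[0,0]))
    e=(h-hd+180)%360-180
    print('at',p.round(1),'head',round(h,2),'dp',(R.T@(np.array([x,y,z])-p)).round(1),'roll',round(np.radians(e),3),'tilt',R[2].round(4))
E
python3 -c "
from h import *
go(520,-392,120,-18.7)"
```

```text
at [227.8 473.  253.3] head -25.71 dp [ 638.6  133.3 -652.6] roll -0.122 tilt [ 0. -1.  0.]
```

```bash
python3 -m crank '[{"dp":[290,0,-296],"roll":-0.122,"gripper":0},{"dp":[290,0,-296],"roll":-0.122,"gripper":0},{"dp":[290,0,-296],"roll":-0.122,"gripper":0},{"dp":[290,0,-296],"roll":-0.122,"gripper":0},{"dp":[290,0,-296],"roll":-0.122,"gripper":0},{"dp":[290,0,-296],"roll":-0.122,"gripper":0},{"dp":[290,0,-296],"roll":-0.122,"gripper":0},{"dp":[290,0,-296],"roll":-0.122,"gripper":0},{"dp":[290,0,-296],"roll":-0.122,"gripper":0},{"dp":[290,0,-296],"roll":-0.122,"gripper":0}]' 40
python3 -c "
from h import *
go(520,-392,120,-18.7)"
```

```text
time_s: 2.73
eef_pos: [360.8, 78.5, 253.6]
ee_rot: [0.698, -0.698, 0.115, -0.115]
force: [1.8, 0.8, 0.1]
grip_width: 1.001
at [360.8  78.5 253.6] head -18.72 dp [ 301.7  133.8 -394.5] roll -0.0 tilt [ 1.e-03 -1.e+00  3.e-04]
```

```bash
python3 -m crank '[{"dp":[302,134,-394]},{"dp":[302,134,-394]},{"dp":[302,134,-394]},{"dp":[302,134,-394]},{"dp":[302,134,-394]},{"dp":[302,134,-394]},{"dp":[302,134,-394]},{"dp":[302,134,-394]},{"dp":[302,134,-394]},{"dp":[302,134,-394]}]' 40
python3 -m crank '[{"dp":[77,34,-100]},{"dp":[77,34,-100]},{"dp":[77,34,-100]},{"dp":[77,34,-100]},{"dp":[77,34,-100]}]' 40
python3 - <<'E'
from h import *
go(520,-392,24,-18.7)
P={n:eyes.capture(n) for n in('scene','top')}
def crop(n,u,v,w,h,k): 
    return cv2.resize(P[n]['color'][v:v+h,u:u+w],None,fx=k,fy=k,interpolation=cv2.INTER_CUBIC)[:,:,::-1]
cv2.imwrite('pics/d1.png',np.hstack([crop('top',270,140,80,100,5),crop('scene',270,160,80,100,5)]))
E
```

```text
at [360.8  78.5 253.6] head -18.72 dp [ 301.6  229.8 -394.6] roll -0.0 tilt [ 1.e-03 -1.e+00  3.e-04]$[0]: bad value
$[0]: bad value
```

View pics/d1.png

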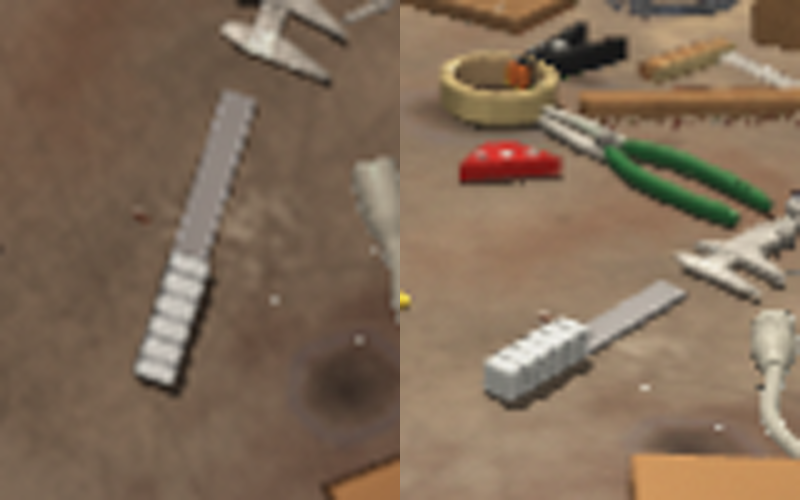

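The rows need all three fields, so the move was refused. The picture shows the gauge clear: in the top crop the handle runs (155,378)→(190,258) and the tip is at (240,95).

```bash
python3 -m crank '[{"dp":[302,134,-394],"roll":0,"gripper":0},{"dp":[302,134,-394],"roll":0,"gripper":0},{"dp":[302,134,-394],"roll":0,"gripper":0},{"dp":[302,134,-394],"roll":0,"gripper":0},{"dp":[302,134,-394],"roll":0,"gripper":0},{"dp":[302,134,-394],"roll":0,"gripper":0},{"dp":[302,134,-394],"roll":0,"gripper":0},{"dp":[302,134,-394],"roll":0,"gripper":0},{"dp":[302,134,-394],"roll":0,"gripper":0},{"dp":[302,134,-394],"roll":0,"gripper":0}]' 40
python3 - <<'E'
from h import *
np.set_printoptions(precision=1,suppress=True)
t=eyes.capture('top');s=eyes.capture('scene')
T=lambda x,y:((x+.5)/5-.5+270,(y+.5)/5-.5+140)
S=lambda x,y:((x-400+.5)/5-.5+270,(y+.5)/5-.5+160)
for a,z in [((135,370),22),((175,385),22),((170,253),22),((208,264),22),((224,92),5),((257,100),5)]: print(atz(t,T(*a),z))
print('scene near-top-corners, far-top',[atz(s,S(*a),22) for a in((485,362),(515,376),(555,318),(587,330))],[atz(s,S(*a),5) for a in((661,280),(686,293))])
go(520,-392,120,-18.7)
E
```

```text
time_s: 3.67
eef_pos: [490.5, -301.9, 144.0]
ee_rot: [0.698, -0.698, 0.115, -0.115]
force: [1.3, 0.7, 0.7]
grip_width: 0.999
[ 490.8 -368.9   22. ]
[ 481.3 -393.4   22. ]
[ 562.8 -392.1   22. ]
[ 555.7 -415.5   22. ]
[ 666.  -431.3    5. ]
[ 660.7 -452.2    5. ]
scene near-top-corners, far-top [array([ 482.2, -375. ,   22. ]), array([ 474.3, -397.4,   22. ]), array([ 553. , -395.9,   22. ]), array([ 546.8, -419.3,   22. ])] [array([ 663.2, -434.8,    5. ]), array([ 652.5, -455.4,    5. ])]
at [ 490.1 -304.   141.8] head -18.92 dp [ 56.8  21.6 -73.6] roll -0.004 tilt [-0. -1.  0.]
```

```bash
python3 -m crank '[{"dp":[58,40,-74],"roll":0,"gripper":0},{"dp":[58,40,-74],"roll":0,"gripper":0},{"dp":[58,40,-74],"roll":0,"gripper":0},{"dp":[58,80,-74],"roll":0,"gripper":0},{"dp":[58,105,-74],"roll":0,"gripper":0},{"dp":[58,117,-74],"roll":0,"gripper":0},{"dp":[58,117,-74],"roll":0,"gripper":0}]' 40
python3 -c "
from h import *
go(521,-393,25,-18.9)"
```

```text
time_s: 4.35
eef_pos: [520.5, -387.3, 25.2]
ee_rot: [0.699, -0.697, 0.116, -0.113]
force: [0.2, 0.1, -0.0]
grip_width: 0.996
at [ 520.5 -387.3   25.2] head -18.68 dp [ 2.3  0.2 -5.2] roll 0.004 tilt [-0.0044 -1.      0.0025]
```

```bash
python3 -m crank '[{"dp":[2,0,-5],"roll":0,"gripper":0},{"dp":[2,0,-5],"roll":0,"gripper":255},{"dp":[2,0,-5],"roll":0,"gripper":255},{"dp":[2,0,-5],"roll":0,"gripper":255},{"dp":[2,0,-5],"roll":0,"gripper":255},{"dp":[2,0,-5],"roll":0,"gripper":255},{"dp":[2,0,-5],"roll":0,"gripper":255},{"dp":[2,0,-5],"roll":0,"gripper":255},{"dp":[2,0,-5],"roll":0,"gripper":255},{"dp":[2,0,-5],"roll":0,"gripper":255}]' 60
python3 -c "
from h import *
go(521,-393,120,-18.9)"
```

```text
time_s: 5.18
eef_pos: [521.7, -394.7, 28.5]
ee_rot: [-0.697, 0.698, -0.115, 0.115]
force: [-1.4, -0.5, 6.5]
grip_width: 0.264
at [ 521.7 -394.7   28.5] head -18.72 dp [ -1.1 -91.5   1.4] roll 0.003 tilt [ 1.e-03 -1.e+00 -5.e-04]
```

```bash
python3 -m crank '[{"dp":[0,-40,0],"roll":0,"gripper":255},{"dp":[0,-75,0],"roll":0,"gripper":255},{"dp":[0,-75,0],"roll":0,"gripper":255}]' 60
python3 -c "
from h import *
go(390,-54,100,1.5)"
```

```text
time_s: 5.43
eef_pos: [523.4, -396.5, 109.8]
ee_rot: [-0.695, 0.7, -0.112, 0.118]
force: [1.1, 0.5, -0.5]
grip_width: 0.263
at [ 523.4 -396.5  109.8] head -18.72 dp [-236.3    6.   281.6] roll -0.353 tilt [ 0.0097 -0.9999 -0.0053]
```

```bash
python3 -m crank '[{"dp":[-40,0,20],"roll":-0.05,"gripper":255},{"dp":[-75,0,45],"roll":-0.1,"gripper":255},{"dp":[-105,0,75],"roll":-0.2,"gripper":255},{"dp":[-130,0,105],"roll":-0.3,"gripper":255},{"dp":[-155,0,135],"roll":-0.353,"gripper":255},{"dp":[-180,0,165],"roll":-0.353,"gripper":255},{"dp":[-205,0,195],"roll":-0.353,"gripper":255},{"dp":[-225,0,225],"roll":-0.353,"gripper":255},{"dp":[-236,0,255],"roll":-0.353,"gripper":255},{"dp":[-236,0,281],"roll":-0.353,"gripper":255}]' 60
python3 -m crank '[{"dp":[0,0,0],"roll":0,"gripper":255},{"dp":[0,0,0],"roll":0,"gripper":255},{"dp":[0,0,0],"roll":0,"gripper":255}]' 60
python3 - <<'E'
from h import *
go(390,-54,65,1.5);print(ctrl.sense()['force'])
P={n:eyes.capture(n) for n in('scene','top')}
def crop(n,u,v,w,h,k): 
    return cv2.resize(P[n]['color'][v:v+h,u:u+w],None,fx=k,fy=k,interpolation=cv2.INTER_CUBIC)[:,:,::-1]
cv2.imwrite('pics/e1.png',np.hstack([crop('top',165,140,60,110,5),crop('scene',160,150,90,110,5)]))
E
```

```text
time_s: 6.27
eef_pos: [386.1, -50.3, 102.5]
ee_rot: [0.707, -0.707, -0.009, 0.01]
force: [0.4, -0.6, -1.1]
grip_width: 0.26
time_s: 6.52
eef_pos: [388.1, -53.0, 102.6]
ee_rot: [-0.707, 0.707, 0.009, -0.009]
force: [-0.2, -0.7, -0.9]
grip_width: 0.263
at [388.1 -53.  102.6] head 1.52 dp [ 1.9 37.6 -1. ] roll 0.0 tilt [-0.e+00 -1.e+00 -2.e-04]
[-0.22446977 -0.73884727 -0.87455692]
```

View pics/e1.png

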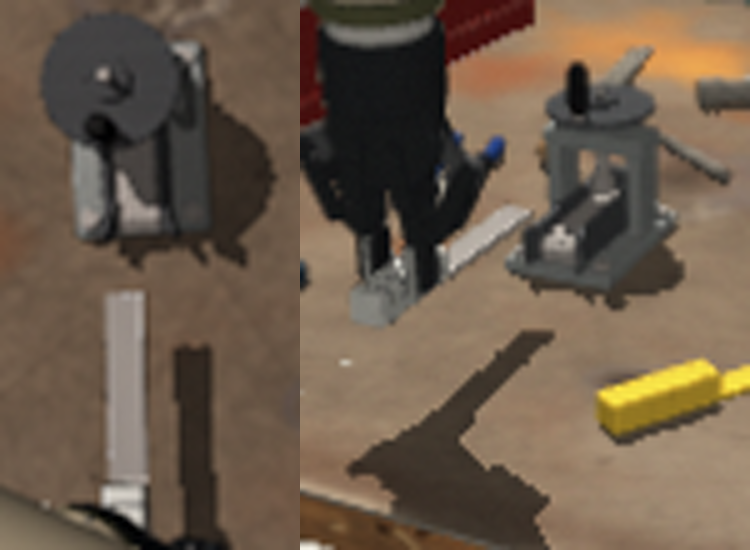

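```bash
python3 - <<'E'
from h import *
np.set_printoptions(precision=1,suppress=True)
t=eyes.capture('top');s=eyes.capture('scene')
T=lambda x,y:((x+.5)/5-.5+165,(y+.5)/5-.5+140)
S=lambda x,y:((x-300+.5)/5-.5+160,(y+.5)/5-.5+150)
print('top tip',[atz(t,T(*a),75) for a in((106,292),(145,292))],'root',[atz(t,T(*a),79) for a in((106,480),(148,480))])
print('scene tip',[atz(s,S(*a),75) for a in((510,206),(533,214))], tri([ray(t,T(125.5,292)),ray(s,S(521.5,210))]))
print('base front top z8',[atz(t,T(*a),8) for a in((75,240),(210,237))],'scene',[atz(s,S(*a),8) for a in((507,265),(607,285))])
print('anvil front z30',[atz(t,T(*a),30) for a in((116,233),(168,233))])
print('wheel',atz(t,T(108.5,79),105),atz(s,S(601,105),105))
# circle/edge: dark wheel mask centroid in top
g=cv2.cvtColor(t['color'],cv2.COLOR_RGB2GRAY)
# row profiles across channel and blade
for r in (182,184,186): print(r,g[r,176:210])
for r in (210,225): print(r,g[r,180:200])
for l in('gap_stop','blade_tip'):
  for n,p in(('top',t),('scene',s)): print(l,n,[(np.round(q['centre'],1),round(q['confidence'],2),atz(p,q['centre'],30 if l=='gap_stop' else 70)) for q in models.spot_point(p,l)[:2]])
E
```

```text
top tip [array([539.2, -38.9,  75. ]), array([539. , -61.6,  75. ])] root [array([430.6, -40. ,  79. ]), array([430.3, -64.2,  79. ])]
scene tip [array([531.9, -46.2,  75. ]), array([527.4, -66.9,  75. ])] [539.6 -49.8  69.5]
base front top z8 [array([575.5,  -7.7,   8. ]), array([576.6, -91.4,   8. ])] scene [array([568.3, -17.8,   8. ]), array([571.3, -97.5,   8. ])]
anvil front z30 [array([577.7, -36.9,  30. ]), array([577.4, -68.5,  30. ])]
wheel [659.3 -45.1 105. ] [654.5 -49.8 105. ]
182 [ 89  89  89  93 116 145 153 140 129 110  62  47  46 115 157 153 154 153
 155 159 126  68  53  33  56  61  67  69  68  64  51  38  41  41]
184 [ 90  90  89  88 110 145 153 143 100  54  59  20  40  94 115 106 112 111
 113 111  88  58  60  42  43  60  61  62  59  59  52  39  40  41]
186 [ 93  95  95  86  97 117  88  65  63  62  39  20  41  66  79  77  72  67
  68  67  60  43  44  43  23  38  45  43  42  43  39  39  42  42]
210 [ 89  89  89  92  91  86 118 149 146 146 146 146 152 119  73  93  93  91
  91  70]
225 [ 92  91  92  95  94  88 119 150 142 144 145 146 147 134 102  90  92  91
  90  93]
gap_stop top [(array([188.2, 152.2]), 0.7, array([682.5, -37.6,  30. ]))]
gap_stop scene [(array([224.5, 189.5]), 0.84, array([661.3, -63.3,  30. ]))]
blade_tip top [(array([189.4, 197.8]), 0.84, array([540. , -48.5,  70. ])), (array([266.4, 183.8]), 0.48, array([ 579.1, -274.7,   70. ]))]
blade_tip scene [(array([269.8, 218.2]), 0.7, array([ 459.7, -327.6,   70. ])), (array([202.5, 193.4]), 0.53, array([524.3, -54. ,  70. ]))]
```

```bash
python3 -m crank '[{"dp":[12,18,-2],"roll":-0.008,"gripper":255},{"dp":[12,37,-2],"roll":-0.008,"gripper":255},{"dp":[12,37,-2],"roll":-0.008,"gripper":255},{"dp":[12,37,-2],"roll":-0.008,"gripper":255},{"dp":[12,37,-2],"roll":-0.008,"gripper":255}]' 60
python3 - <<'E'
from h import *
np.set_printoptions(precision=1,suppress=True)
print(ctrl.sense()['force']);go(450,-53.7,66,2)
p=eyes.capture('top');s=eyes.capture('scene')
a=cv2.resize(p['color'][160:230,165:225],None,fx=6,fy=6,interpolation=cv2.INTER_CUBIC)
b=cv2.resize(s['color'][160:230,185:245],None,fx=6,fy=6,interpolation=cv2.INTER_CUBIC)
cv2.imwrite('pics/f1.png',np.hstack([a,b])[:,:,::-1])
E
```

```text
time_s: 7.33
eef_pos: [400.3, -54.4, 66.4]
ee_rot: [-0.707, 0.707, 0.012, -0.012]
force: [-0.1, -0.1, -0.7]
grip_width: 0.268
[-0.1 -0.1 -0.7]
at [400.3 -54.4  66.4] head 1.96 dp [49.7  0.4 -1. ] roll -0.001 tilt [ 0. -1. -0.]
```

View pics/f1.png

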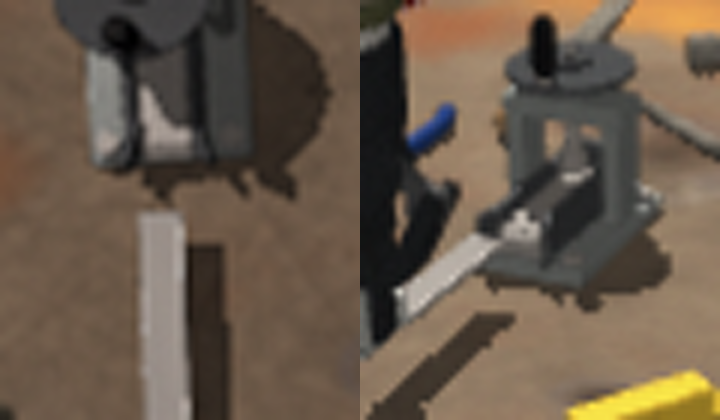

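The tip is just in front of the mouth: blade centre at (162,212), channel centre at about (164,150), so it is aligned to about 1 mm. Insert.

```bash
python3 -m crank '[{"dp":[10,0,-1.5],"roll":-0.002,"gripper":255},{"dp":[20,0,-1.5],"roll":-0.002,"gripper":255},{"dp":[30,0,-1.5],"roll":-0.002,"gripper":255},{"dp":[40,0,-1.5],"roll":-0.002,"gripper":255},{"dp":[50,0,-1.5],"roll":-0.002,"gripper":255},{"dp":[55,2,-1.5],"roll":-0.002,"gripper":255},{"dp":[55,4,-1.5],"roll":-0.002,"gripper":255},{"dp":[55,4,-1.5],"roll":-0.002,"gripper":255}]' 60
python3 -c "
from h import *
print(ctrl.sense()['force'],ctrl.sense()['wrist_torque']);go(534,-50.7,60,2)"
```

```text
time_s: 8.1
eef_pos: [454.7, -53.8, 61.5]
ee_rot: [0.707, -0.707, -0.013, 0.013]
force: [-0.1, -0.1, -0.8]
grip_width: 0.263
[-0.08479517 -0.1349342  -0.83714153] [-0.03485834  0.03687258 -0.07015351]
at [454.7 -53.8  61.5] head 2.09 dp [79.3  1.5  0.2] roll 0.002 tilt [-5.e-04 -1.e+00  2.e-04]
```

```bash
python3 -m crank '[{"dp":[8,1,0],"roll":0,"gripper":255},{"dp":[16,1.5,0],"roll":0,"gripper":255},{"dp":[24,1.5,0],"roll":0,"gripper":255},{"dp":[32,1.5,0],"roll":0,"gripper":255},{"dp":[40,1.5,0],"roll":0,"gripper":255},{"dp":[48,1.5,0],"roll":0,"gripper":255},{"dp":[54,1.5,0],"roll":0,"gripper":255},{"dp":[60,1.5,0],"roll":0,"gripper":255},{"dp":[60,1.5,0],"roll":0,"gripper":255}]' 60
python3 - <<'E'
from h import *
print(ctrl.sense()['force'],ctrl.sense()['wrist_torque']);go(534,-50.7,60,2)
p=eyes.capture('top');s=eyes.capture('scene')
a=cv2.resize(p['color'][150:220,165:225],None,fx=6,fy=6,interpolation=cv2.INTER_CUBIC)
b=cv2.resize(s['color'][160:230,185:245],None,fx=6,fy=6,interpolation=cv2.INTER_CUBIC)
cv2.imwrite('pics/g1.png',np.hstack([a,b])[:,:,::-1])
E
```

```text
time_s: 8.85
eef_pos: [516.1, -51.8, 60.2]
ee_rot: [-0.707, 0.707, 0.013, -0.013]
force: [0.7, 0.2, -1.3]
grip_width: 0.265
[ 0.69432016  0.16115337 -1.31493366] [ 0.04012863 -0.02439438 -0.05640846]
at [516.1 -51.8  60.2] head 2.09 dp [17.9  0.2  0.4] roll 0.001 tilt [ 8.e-04 -1.e+00 -2.e-04]
```

View pics/g1.png

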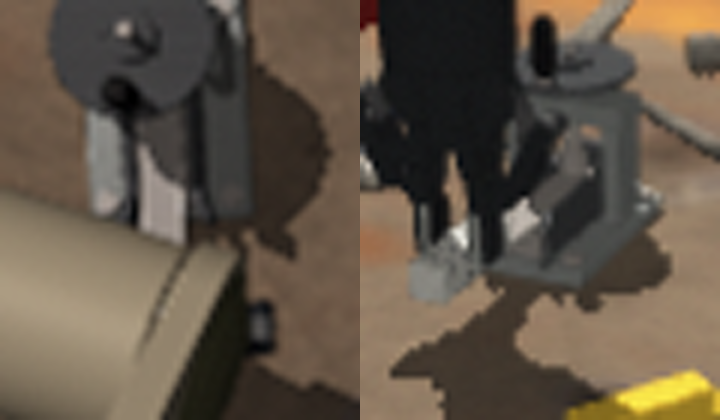

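The blade is in the channel (between the rails at crop (160,190)), with clear room round the handle. Push gently to the stop.

```bash
python3 -m crank '[{"dp":[5,0,0],"roll":0,"gripper":255},{"dp":[10,0,0],"roll":0,"gripper":255},{"dp":[14,0,0],"roll":0,"gripper":255},{"dp":[15,0,0],"roll":0,"gripper":255},{"dp":[15,0,0],"roll":0,"gripper":255}]' 60
python3 -m crank '[{"dp":[1.5,0,0],"roll":0,"gripper":255},{"dp":[2,0,0],"roll":0,"gripper":255},{"dp":[2,0,0],"roll":0,"gripper":255}]' 60
python3 -m crank '[{"dp":[1.5,0,0],"roll":0,"gripper":255},{"dp":[2,0,0],"roll":0,"gripper":255},{"dp":[2,0,0],"roll":0,"gripper":255}]' 60
```

```text
time_s: 9.37
eef_pos: [530.4, -51.2, 60.2]
ee_rot: [-0.707, 0.707, 0.013, -0.013]
force: [0.2, -0.4, -0.8]
grip_width: 0.269
time_s: 9.62
eef_pos: [531.9, -51.1, 60.1]
ee_rot: [0.707, -0.707, -0.013, 0.013]
force: [-0.5, -0.1, -1.3]
grip_width: 0.259
time_s: 9.87
eef_pos: [532.3, -50.9, 59.4]
ee_rot: [0.707, -0.707, -0.011, 0.015]
force: [-8.5, -1.4, -0.3]
grip_width: 0.263
```

```bash
python3 -m crank '[{"dp":[-1,1.2,0],"roll":0,"gripper":255},{"dp":[-1,1.2,0],"roll":0,"gripper":255},{"dp":[-1,1.2,0],"roll":0,"gripper":120},{"dp":[-1,1.2,0],"roll":0,"gripper":120},{"dp":[-1,1.2,0],"roll":0,"gripper":120},{"dp":[-1,1.2,0],"roll":0,"gripper":120}]' 60
python3 -m crank '[{"dp":[0,-40,0],"roll":0,"gripper":120},{"dp":[0,-80,0],"roll":0,"gripper":120},{"dp":[0,-110,0],"roll":0,"gripper":120},{"dp":[0,-110,0],"roll":0,"gripper":120}]' 60
python3 - <<'E'
from h import *
np.set_printoptions(precision=1,suppress=True)
go(628.5,-46.5,138,2)
t=eyes.capture('top');s=eyes.capture('scene')
a=cv2.resize(t['color'][145:225,165:225],None,fx=6,fy=6,interpolation=cv2.INTER_CUBIC)
b=cv2.resize(s['color'][150:230,180:245],None,fx=6,fy=6,interpolation=cv2.INTER_CUBIC)
cv2.imwrite('pics/i1.png',np.hstack([a,b])[:,:,::-1])
E
```

```text
time_s: 10.37
eef_pos: [533.5, -51.2, 59.3]
ee_rot: [-0.707, 0.707, 0.013, -0.012]
force: [0.1, 0.0, -0.2]
grip_width: 0.527
time_s: 10.7
eef_pos: [535.7, -51.8, 175.3]
ee_rot: [-0.706, 0.708, 0.017, -0.009]
force: [0.3, 0.4, 1.6]
grip_width: 0.529
at [535.7 -51.8 175.3] head 2.09 dp [92.6 38.3  2. ] roll 0.002 tilt [ 0. -1. -0.]
```

View pics/i1.png

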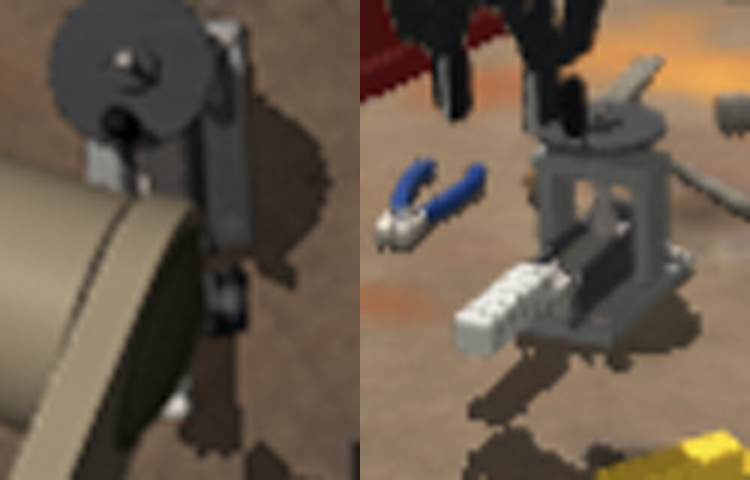

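The gauge lies in the gap, its handle at (510,300) hanging slightly. The knob in the top crop is at (120,123), still near −x. Go to it.

```bash
python3 -m crank '[{"dp":[20,-10,3],"roll":0,"gripper":120},{"dp":[55,-10,3],"roll":0,"gripper":120},{"dp":[91,-10,3],"roll":0,"gripper":120},{"dp":[91,-10,3],"roll":0,"gripper":120},{"dp":[91,-10,3],"roll":0,"gripper":120},{"dp":[91,15,3],"roll":0,"gripper":120},{"dp":[91,37,3],"roll":0,"gripper":120},{"dp":[91,37,3],"roll":0,"gripper":120},{"dp":[91,37,3],"roll":0,"gripper":120}]' 40
python3 -m crank '[{"dp":[0,0,0],"roll":0,"gripper":255},{"dp":[0,0,0],"roll":0,"gripper":255},{"dp":[0,0,0],"roll":0,"gripper":255},{"dp":[0,0,0],"roll":0,"gripper":255},{"dp":[0,0,0],"roll":0,"gripper":255},{"dp":[0,0,0],"roll":0,"gripper":255}]' 40
python3 -c "
from h import *
print(ctrl.sense()['force'],ctrl.sense()['wrist_torque']);go(627,-45,138,2)"
```

```text
time_s: 11.55
eef_pos: [622.7, -44.7, 131.0]
ee_rot: [0.707, -0.707, -0.012, 0.014]
force: [0.7, 0.5, 0.9]
grip_width: 0.529
time_s: 12.05
eef_pos: [623.7, -44.9, 132.4]
ee_rot: [-0.707, 0.707, 0.013, -0.013]
force: [-3.8, -0.6, 5.2]
grip_width: 0.166
[-3.80070762 -0.58098478  5.16855277] [-0.14904417  0.6290148   0.04795764]
at [623.7 -44.9 132.4] head 2.08 dp [ 3.3 -5.6 -0.2] roll 0.001 tilt [-4.e-04 -1.e+00 -2.e-04]
```

```bash
python3 -m crank '[{"dp":[0,-6,0],"roll":0,"gripper":160},{"dp":[3,-6,0],"roll":0,"gripper":160},{"dp":[3,-6,0],"roll":0,"gripper":160},{"dp":[3,-6,0],"roll":0,"gripper":255},{"dp":[3,-6,0],"roll":0,"gripper":255},{"dp":[3,-6,0],"roll":0,"gripper":255},{"dp":[3,-6,0],"roll":0,"gripper":255}]' 40
python3 -c "
from h import *
print(ctrl.sense()['force'],ctrl.sense()['wrist_torque']);go(627,-45,138,2)"
```

```text
time_s: 12.63
eef_pos: [627.0, -44.7, 137.9]
ee_rot: [0.707, -0.707, -0.013, 0.013]
force: [1.1, 0.4, 0.2]
grip_width: 0.164
[1.0652716  0.43769792 0.21710188] [ 0.04581923 -0.09696658 -0.05357335]
at [627.  -44.7 137.9] head 2.07 dp [-0.  -0.1 -0.3] roll 0.001 tilt [ 3.e-04 -1.e+00  1.e-04]
```

```bash
python3 -m crank '[{"dp":[0.8,0,5.1],"roll":0,"gripper":255},{"dp":[2.4,0,9.9],"roll":0,"gripper":255},{"dp":[4.8,0,14.4],"roll":0,"gripper":255},{"dp":[7.8,0,18.5],"roll":0,"gripper":255},{"dp":[11.5,0,22.1],"roll":0,"gripper":255},{"dp":[15.7,0,25],"roll":0,"gripper":255},{"dp":[20.3,0,27.3],"roll":0,"gripper":255},{"dp":[25.2,0,28.7],"roll":0,"gripper":255},{"dp":[30.3,0,29.4],"roll":0,"gripper":255},{"dp":[35.4,0,29.3],"roll":0,"gripper":255}]' 40
python3 -m crank '[{"dp":[0,0,0],"roll":0,"gripper":255},{"dp":[0,0,0],"roll":0,"gripper":255}]' 40
python3 -c "
from h import *
print(ctrl.sense()['force'],ctrl.sense()['wrist_torque']);go(659,-14,138,2)"
```

```text
time_s: 13.47
eef_pos: [661.7, -13.8, 137.9]
ee_rot: [0.707, -0.707, -0.013, 0.013]
force: [-2.3, -1.9, -0.7]
grip_width: 0.163
time_s: 13.63
eef_pos: [661.8, -13.9, 138.0]
ee_rot: [0.707, -0.707, -0.013, 0.012]
force: [1.9, 1.5, 0.7]
grip_width: 0.168
[1.89145541 1.52502863 0.69769308] [ 0.16134872 -0.16317992  0.00553596]
at [661.8 -13.9 138. ] head 2.08 dp [-2.8 -0.  -0. ] roll 0.001 tilt [ 1.1e-03 -1.0e+00  5.0e-04]
```

```bash
python3 -m crank '[{"dp":[5,0,-1],"roll":0,"gripper":255},{"dp":[9.8,0,-2.7],"roll":0,"gripper":255},{"dp":[14.3,0,-5.2],"roll":0,"gripper":255},{"dp":[18.3,0,-8.4],"roll":0,"gripper":255},{"dp":[21.8,0,-12.2],"roll":0,"gripper":255},{"dp":[24.6,0,-16.4],"roll":0,"gripper":255},{"dp":[26.7,0,-21.1],"roll":0,"gripper":255},{"dp":[28,0,-26],"roll":0,"gripper":255},{"dp":[28.5,0,-31.1],"roll":0,"gripper":255},{"dp":[28.5,0,-31.1],"roll":0,"gripper":255}]' 40
python3 -m crank '[{"dp":[0,0,0],"roll":0,"gripper":150},{"dp":[0,0,0],"roll":0,"gripper":120},{"dp":[0,0,0],"roll":0,"gripper":120},{"dp":[0,-20,0],"roll":0,"gripper":120},{"dp":[0,-45,0],"roll":0,"gripper":120},{"dp":[0,-45,0],"roll":0,"gripper":120}]' 40
python3 -c "
from h import *
print(ctrl.sense()['force'],ctrl.sense()['wrist_torque']);go(532,-51,58,2)"
```

```text
time_s: 14.47
eef_pos: [691.0, -45.7, 138.0]
ee_rot: [-0.707, 0.707, 0.013, -0.012]
force: [0.6, -1.1, -0.8]
grip_width: 0.165
time_s: 14.97
eef_pos: [692.3, -44.3, 188.4]
ee_rot: [-0.706, 0.708, 0.016, -0.01]
force: [-0.7, 0.5, 0.8]
grip_width: 0.527
[-0.68695305  0.51065611  0.83722196] [-0.03938766  0.01664746  0.02142776]
at [692.3 -44.3 188.4] head 2.1 dp [-161.5  129.2   -0.5] roll 0.002 tilt [ 0.0078 -1.     -0.0023]
```

```bash
python3 -m crank '[{"dp":[-40,0,-1],"roll":0,"gripper":120},{"dp":[-80,0,-1],"roll":0,"gripper":120},{"dp":[-120,0,-1],"roll":0,"gripper":120},{"dp":[-159,20,-1],"roll":0,"gripper":120},{"dp":[-159,60,-1],"roll":0,"gripper":120},{"dp":[-159,100,-1],"roll":0,"gripper":120},{"dp":[-159,124,-1],"roll":0,"gripper":120},{"dp":[-159,124,-1],"roll":0,"gripper":120},{"dp":[-159,124,-1],"roll":0,"gripper":120}]' 40
python3 -c "
from h import *
print(ctrl.sense()['force'],ctrl.sense()['wrist_torque']);go(532,-51,58,2)"
```

```text
time_s: 15.72
eef_pos: [531.9, -50.8, 59.1]
ee_rot: [0.707, -0.707, -0.013, 0.013]
force: [0.3, 0.3, 0.6]
grip_width: 0.529
[0.3142006  0.33587236 0.5622346 ] [-0.02795632 -0.0305525  -0.00731101]
at [531.9 -50.8  59.1] head 2.09 dp [ 0.1  1.1 -0.2] roll 0.002 tilt [-1.1e-03 -1.0e+00  3.0e-04]
```

```bash
python3 -m crank '[{"dp":[0,0,0],"roll":0,"gripper":255},{"dp":[0,0,0],"roll":0,"gripper":255},{"dp":[0,0,0],"roll":0,"gripper":255},{"dp":[0,0,0],"roll":0,"gripper":255},{"dp":[0,0,0],"roll":0,"gripper":255}]' 60
python3 -m crank '[{"dp":[-1,0,0],"roll":0,"gripper":255},{"dp":[-2,0,0],"roll":0,"gripper":255}]' 60
python3 -m crank '[{"dp":[-1,0,0],"roll":0,"gripper":255},{"dp":[-2,0,0],"roll":0,"gripper":255}]' 60
python3 -m crank '[{"dp":[0,0,0],"roll":0,"gripper":255},{"dp":[0,0,0],"roll":0,"gripper":255}]' 60
```

```text
time_s: 16.13
eef_pos: [533.0, -51.2, 60.0]
ee_rot: [-0.707, 0.707, 0.014, -0.012]
force: [4.8, -0.8, 0.6]
grip_width: 0.262
time_s: 16.3
eef_pos: [531.7, -51.3, 60.0]
ee_rot: [-0.707, 0.707, 0.015, -0.011]
force: [7.8, 0.7, 0.2]
grip_width: 0.259
time_s: 16.47
eef_pos: [529.8, -51.4, 60.1]
ee_rot: [-0.707, 0.707, 0.015, -0.011]
force: [7.9, 0.9, 0.7]
grip_width: 0.26
time_s: 16.63
eef_pos: [529.7, -51.4, 60.0]
ee_rot: [-0.707, 0.707, 0.014, -0.011]
force: [6.9, 1.5, 1.4]
grip_width: 0.26
```

```bash
for i in 1 2 3 4 5; do python3 -m crank '[{"dp":[-0.7,0,0],"roll":0,"gripper":255}]' 60 | grep -E "eef|force"; done; echo back; for i in 1 2 3 4 5; do python3 -m crank '[{"dp":[1.5,0,0],"roll":0,"gripper":255}]' 60| grep -E "eef|force"; done
```

```text
eef_pos: [529.2, -51.4, 60.1]
force: [8.0, 1.2, -0.1]
eef_pos: [528.5, -51.5, 60.1]
force: [7.6, 0.9, 0.9]
eef_pos: [527.7, -51.5, 60.1]
force: [9.1, 0.9, 0.3]
eef_pos: [527.1, -51.6, 60.1]
force: [8.1, 0.4, 0.4]
eef_pos: [526.4, -51.6, 60.1]
force: [8.2, -0.0, 0.8]
back
eef_pos: [526.6, -51.4, 59.7]
force: [-0.3, -0.3, 0.9]
eef_pos: [527.0, -51.2, 59.1]
force: [-4.4, -1.8, 0.4]
eef_pos: [527.4, -50.9, 58.5]
force: [-9.0, -1.5, 1.2]
eef_pos: [528.3, -50.8, 58.1]
force: [-8.8, -1.5, 1.2]
eef_pos: [529.7, -50.6, 58.0]
force: [-8.7, -1.8, 2.5]
```

Pull averages about 8.1 N while drawing and about 8.8 N pushing back, so the drag is right already. Seat the blade at the stop again.

```bash
for i in 1 2 3; do python3 -m crank '[{"dp":[0.6,0,0],"roll":0,"gripper":255},{"dp":[1,0,0],"roll":0,"gripper":255}]' 60| grep -E "eef|force"; done
```

```text
eef_pos: [530.6, -50.5, 57.9]
force: [-9.2, -1.2, 2.6]
eef_pos: [531.6, -50.5, 58.0]
force: [-8.3, -1.4, 1.7]
eef_pos: [532.5, -50.4, 58.0]
force: [-8.8, -1.5, 2.6]
```

```bash
for i in 1 2 3; do python3 -m crank '[{"dp":[0.3,0,0],"roll":0,"gripper":255},{"dp":[0.6,0,0],"roll":0,"gripper":255}]' 60| grep -E "eef|force"; done
```

```text
eef_pos: [533.1, -50.4, 57.9]
force: [-8.8, 0.1, 2.0]
eef_pos: [533.6, -50.3, 57.9]
force: [-9.6, -0.7, 2.5]
eef_pos: [533.7, -50.3, 57.7]
force: [-12.6, -2.0, 2.8]
```

Force has risen to 12.6 N with no motion, so the blade is at the stop. Ease off to zero force, release, lift clear and check.

```bash
python3 -m crank '[{"dp":[-0.8,0,0],"roll":0,"gripper":255},{"dp":[-1.5,0,0],"roll":0,"gripper":255},{"dp":[-1.5,0,0],"roll":0,"gripper":255}]' 60 | grep -E "eef|force"
python3 -m crank '[{"dp":[0,0,0],"roll":0,"gripper":160},{"dp":[0,0,0],"roll":0,"gripper":120},{"dp":[0,0,0],"roll":0,"gripper":120},{"dp":[0,0,0],"roll":0,"gripper":120}]' 60
python3 -m crank '[{"dp":[0,-35,0],"roll":0,"gripper":120},{"dp":[0,-75,0],"roll":0,"gripper":120},{"dp":[-40,-115,0],"roll":0,"gripper":120},{"dp":[-80,-130,0],"roll":0,"gripper":120},{"dp":[-120,-130,0],"roll":0,"gripper":120},{"dp":[-150,-130,0],"roll":0,"gripper":120},{"dp":[-180,-130,0],"roll":0,"gripper":120},{"dp":[-180,-130,0],"roll":0,"gripper":120},{"dp":[-180,-130,0],"roll":0,"gripper":120}]' 60
python3 - <<'E'
from h import *
np.set_printoptions(precision=1,suppress=True)
t=eyes.capture('top');s=eyes.capture('scene')
a=cv2.resize(t['color'][145:225,155:215],None,fx=6,fy=6,interpolation=cv2.INTER_CUBIC)
b=cv2.resize(s['color'][150:230,180:245],None,fx=6,fy=6,interpolation=cv2.INTER_CUBIC)
cv2.imwrite('pics/z1.png',np.hstack([a,b])[:,:,::-1])
E
```

```text
eef_pos: [533.5, -50.4, 58.3]
force: [-6.5, -0.2, 0.6]
time_s: 19.05
eef_pos: [535.4, -50.8, 59.0]
ee_rot: [0.707, -0.707, -0.013, 0.013]
force: [0.7, 1.2, 0.2]
grip_width: 0.529
time_s: 19.8
eef_pos: [355.0, -57.5, 189.5]
ee_rot: [-0.707, 0.707, 0.013, -0.012]
force: [1.3, 0.2, 0.5]
grip_width: 0.53
```

View pics/z1.png

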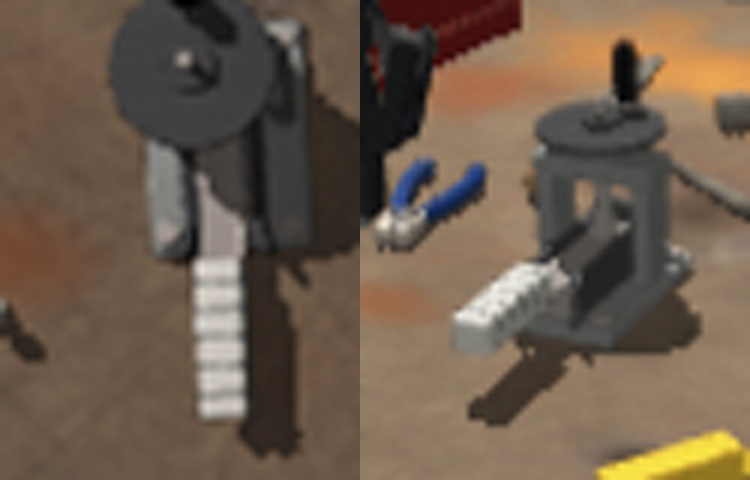

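The handle sits right at the mouth (crop (220,258)–(220,415)), the knob is on the far side of the wheel, and the gripper is clear. Handing in.

```bash
python3 -c "
from rig import ctrl
print(ctrl.sense()['time_s']);print(ctrl.finish_job())"
```

```text
19.9
the job is handed in; nothing more can be done
None
```

The gauge is in the gap against its stop, and it drags at about 8 N. I handed the job in at 19.9 s of the 72 s allowed; no verdict was reported.

**What I did:** I gripped the grey gauge, slid its blade along the channel and felt the stop at about 8.5 N. Then I led the spinner knob round to a wheel angle of about 3.1 rad. That first setting was already right, so I made no further adjustment.

**Drag check:** I drew the blade out about 7 mm to feel it. While it moved, the pull read 7.6 to 9.1 N, averaging about 8.1 N. Pushing it back took slightly more, about 8.8 N. The force readings are noisy by about 1 N.

**Final position:** I pushed the blade back until the force rose to 12.6 N with almost no movement, which I took as the stop. I eased off to about 6.5 N before letting go. The last picture shows the handle right at the mouth, the knob on the far side of the wheel, and the robot clear of everything.

**Not checked:** I did not measure the pull again after that last reseating. I kept clear of the bolt, cutters, sanding block and yellow look-alike on every move, but did not measure their positions again at the end.

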